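# Seat the pastry die by feel in the sprung press bed

## Task

Fit the middle-sized die to the pastry press: take it by its bar grip, lay it flat on the bare front part of the press bed, and slide it back along the bed, pressing lightly all the way and never forcing it, until it drops flat into the shallow round pocket. Let go of it, then swing the keeper fully over its rim. Leave the other dies and the other things on the counter where they are.

Things in the scene. Friction and masses are not known exactly. Their poses are not given: they have to be found in the camera images.
- die_mid (a point): The die to fit: a flat aluminium disc 60 mm in diameter, 8 mm thick, 0.07 to 0.11 kg, with a bar grip across its top, 22 mm long, 12 mm wide, its top 28 mm above the disc's underside. The middle-sized of three dies lying flat on the counter. The point is on its axis, 18 mm above its underside (middle of the bar); x along the bar, z up.
- die: The same die to fit; origin at the centre of its underside, axes as for die_mid. Soft metal: it must not be pressed or pushed against the press with more than 18 N.
- die_small_mid (a point): A smaller die (disc 44 mm in diameter, same 8 mm thickness and bar grip), not wanted; point 18 mm above its underside on its axis.
- die_large_mid (a point): A larger die (disc 80 mm in diameter, same 8 mm thickness and bar grip), not wanted; point 18 mm above its underside on its axis.
- press: The low pastry press, fixed to the counter: a steel housing 230 mm (x) by 240 mm (y), 50 mm high, carrying a flat aluminium bed. Origin on the counter below the nominal pocket centre; x from the front of the press (robot's side) to its back, y to its left, z up. The housing runs from x = -135 mm to +95 mm.
- pocket_nominal (a point): Nominal pocket centre, level with the bed's top, 75 mm above the counter; axes as press. The bed floats: the true centre is up to 12 mm off this point in x and up to 5 mm in y, differing each time, and stays put. The pocket is round, 62.5 mm in diameter, 4 mm deep, flat-bottomed and sharp-edged: the die has 1.25 mm of play all round and, seated, stands 4 mm proud.
- bed_front (a point): Middle of the bare front part of the bed, on its top, 72 mm before the nominal pocket centre. The bed (120 mm before to 50 mm behind that centre, 62 mm either side) is sprung: it yields downward from 1.6 N, then 0.5 N per mm, to a hard stop at 10 mm. The die's weight does not move it. When the pressed die meets the pocket the bed springs up: the upward force falls and the wall stops sliding.
- keeper_pin (a point): Upright black pin on the keeper, 10 mm in diameter and 30 mm tall, by which the keeper is pushed; the point is at the middle of the pin's height, 101 mm above the counter (the pin stands from 86 to 116 mm). The pin is 40 mm from the keeper's pivot.
- keeper_pivot (a point): Upright pivot axis of the keeper, 85 mm to the right (-y of the press) of the nominal pocket centre; the point is at the top of the keeper arm, 86 mm above the counter, axes as press. The arm is flat, 14 mm wide, 5 mm thick, with a T-shaped end 30 mm wide 50 to 64 mm from the pivot, its underside 6 mm above the bed: it passes 2 mm over the rim of a seated die but hits one that is not down.
- keeper (a joint): Keeper angle in rad, counter-clockwise from above: at 0 the arm points straight to the press's back (+x), at 1.57 (end stop) straight to the pocket (+y of the press), over the die's rim. Starts between 0 and 0.3, stays where it is left; about 1 N at the pin moves it.
- bowl: Pink bowl 110 mm across, 50 mm high, a bystander; origin at the centre of its underside.
- bottle: Green bottle 62 mm in diameter, 200 mm tall, a bystander; origin at the centre of its underside.
- jar: Amber jar 70 mm in diameter, 90 mm tall, a bystander; origin at the centre of its underside.
- spatula: Spatula lying on the counter, a bystander.
- saucer: White plate 120 mm across, a bystander; origin at the centre of its underside.
There are look-alikes about, which are no part of the job. Leave any brown, pink or red look-alike of the die alone.

How it is judged:
By the outcome, as a careful person would: the job done as asked, in the order asked, and still so for the second after the job is handed in, with the robot touching nothing.
It also fails if it takes over 72 s, if anything falls off the work surface, if the arm or the gripper's body presses on something with over 40 N, if the wrist force passes 120 N, or if a joint passes its speed limit or range.

## Robot

A 6-joint arm with a two-finger parallel gripper is mounted at the origin on the work surface. World frame = base frame: x ahead of the robot, y to its left, z up, the work surface at z = 0. Lengths are in m, angles in rad, forces in N, time in s.
With the tool pointing down it reaches from about 0.35 to 0.85 m from the base axis. Payload 8.1 kg.
Tool frame: the origin (TCP) lies where the fingers leave the gripper's body, on its centre line; the fingertips stand ctrl.tip_reach ahead of it and the grasp point (between the pads) lies 65 mm ahead of it (ctrl.tip_reach is the distance from the TCP to the fingertips, in m); y points along the fingers, x is the direction in which the jaws open and shut, and the axes are right-handed (so a half turn about y gives the same grasp; the last joint's range is limited). The gripper opens to 93 mm and grips with 3 to 60 N. Pads are 15 mm wide; open, the fingers measure 128 mm over their backs; the gripper's body (75 mm by 188 mm) begins 65 mm behind the grasp point.
Start: joints at [1.071, 0.13, 1.488, -0, 1.523, -0.085], TCP at [0.242, 0.549, 0.303] pointing down, gripper open.
Joint ranges: [-2.96, 2.96], [-0.89, 2.26], [0.02, 2.5], [-1.34, 4.48], [0, 2.73], [-2.66, 2.66]. Speed limits (rad/s): [2.39, 2.39, 2.79, 3.14, 3.14, 3.14].

## Interface

Orientations are given as a unit quaternion [w, x, y, z].
In Python, from plant import ctrl gives the robot as it stands.
- The arm moves only by the tool arm_command, never from a script. Its argument "commands" is a list of rows, each an object with "delta_pos": the shift along the tool's x, y, z in m, a list of three; "spin": the turn about the tool's y in rad. In form: [{"delta_pos": [x, y, z], "spin": spin}, ...]. A call has 1 to 10 rows; each row shifts and turns the commanded pose from where the row before left it, along the tool's axes as they then stand; what a row does not reach is not made up. A row lasts 1/12 s, in which the tool goes at most 41.7 mm and 7.16 degrees, less where a joint would pass 70% of its speed; a pose out of reach is approached as far as the arm can. A call with a gripper value outside its range is refused whole. "jaw" is the gripper's target within -1 to 1 (fully open at 1, half-way at 0, shut at -1), set as the call begins (left out, the last holds). The fingers move at their own pace and stop on an object; "force" is the grip in N (left out, the last holds). Time passes only in rows, so rows that do not move let the fingers close. It gives the time, the measured TCP pose, the force and the opening at its end, in the units of the state.
- ctrl.sense(): the state, without advancing time (a new reading comes with each control period).
- ctrl.read_camera(name): name is "scene" or "top" or "wrist"; returns (picture, depth): 480x640x3 uint8, red, green, blue; 480x640 float32, m along the optical axis (not along the pixel's ray), 0 where there is no reading.
- ctrl.camera_info(name): a dict with "mtx" (3x3 intrinsics, pixels), "distortion" ([k1, k2, p1, p2, k3] as OpenCV has them; the pictures are not rectified), "world_to_cam" (4x4, takes a point from world to camera coordinates); the wrist camera has in their place "T_tool_cam" (4x4, takes a point from camera to tool coordinates, whose origin is the TCP and whose axes are the tool frame's). Camera axes: x right, y up, looking along -z (the intrinsics and any distortion apply to the point x, -y, -z); pixel columns grow to the right and rows downward; lengths in m; the calibration is good to about 2 mm. A picture is of the moment at which its call begins: read the wrist's pose just before it. camera_info takes no time and is no camera call.
- ctrl.hand_in(): hands the job in, once; it reports no verdict.
Trained networks look in the newest picture that a camera, given by its name, has taken for a name from the list of things; names that differ only in an ending like _2 or _b are one class to them, and where a whole thing is asked for, a point or a joint stands for the part that bears it (a point fixed in the world has none). Each returns a list of dicts, best first, with "score" (0 to 1); they miss things now and then, are a little off and sometimes report something else, mostly with a low value. They report only what shows in the picture. A call takes as long as a camera call. They do not tell look-alikes from the thing itself.
- ctrl.search_frame(camera, query): "centre" ([x, y, z] in m, in world coordinates, good to about 4 mm: the middle of the surface that is visible of it).
- ctrl.cut_out(camera, query): "pixels" (480x640 bool, what is visible of it).
The state is a dict: "time": time; "joint_positions": joint angles; "qvel": joint speeds; "tau": joint torques, N m; "tcp_pos": TCP position; "orientation": TCP orientation; "contact_force": force on the tool from outside, world axes, zero at the start; "moment": the same for the moment, N m; "opening": finger opening in m.
Only numpy, scipy, OpenCV 4.12 (cv2) and the standard library are available. Lean on these libraries where they do the work, as an engineer would, in place of code of your own. Each camera call takes 0.05 s, during which the arm holds its last target.

## Working session

There is one attempt and no reset: what is moved stays moved. The work goes in short steps, Python scripts to look and compute and a tool call to move; the robot and the scene stay as the last step left them, time stands still between calls to the robot, and variables do not carry over. Pictures are saved under pics/ and viewed, and the job is handed in when it is done.

Besides the shell and the picture viewer there is one more tool, called after "Emit:" by a JSON object that holds its "api" and its "payload". arm_command: Moves the arm, as the interface text tells. Its arguments: {"type":"object","properties":{"commands":{"type":"array","items":{"type":"object","properties":{"delta_pos":{"type":"array","items":{"type":"number"}},"spin":{"type":"number"}}}},"jaw":{"type":"number"},"force":{"type":"number"}},"required":["commands"]}

```bash
ls; mkdir -p pics
python3 - <<'E'
from plant import ctrl
import cv2,numpy as np
print(ctrl.sense(), ctrl.tip_reach)
for n in ["top","scene"]:
    i=ctrl.camera_info(n);print(n,i)
    p,d=ctrl.read_camera(n); cv2.imwrite(f"pics/{n}0.png",p[:,:,::-1]); np.savez(f"pics/{n}0.npz",p=p,d=d)
    for q in ["die_mid","die_small_mid","die_large_mid","press","keeper_pin","keeper"]:
        try: print(n,q,[(np.round(r["centre"],4).tolist(),round(r["score"],2)) for r in ctrl.search_frame(n,q)])
        except Exception as e: print(q,e)
print(ctrl.camera_info("wrist"))
print(ctrl.sense()["time"])
E
```

```text
pics
{'time': 0.0, 'joint_positions': array([ 1.07064339e+00,  1.31164089e-01,  1.48928396e+00,  7.32882815e-06,
        1.52298147e+00, -8.53630722e-02]), 'qvel': array([ 1.38228527e-04,  1.65679037e-03, -3.58894212e-05,  3.69418890e-04,
       -8.22329753e-05,  7.58271721e-04]), 'tau': array([-3.89187786e-03, -5.59870148e+01, -4.91736925e+01,  7.64024374e-02,
        3.63318343e-02, -1.75458608e-04]), 'tcp_pos': array([0.24155663, 0.54877483, 0.30168298]), 'orientation': array([-0.59193595,  0.59254569,  0.38575595, -0.3869028 ]), 'contact_force': array([ 0.21920795,  0.78664601, -0.40622638]), 'moment': array([-0.03991014,  0.03155863, -0.0084806 ]), 'opening': 0.09256554149661876} 0.0841
top {'mtx': array([[505.09215348,   0.        , 322.14652654],
       [  0.        , 505.09215348, 239.70708751],
       [  0.        ,   0.        ,   1.        ]]), 'distortion': array([-0.01892344,  0.        ,  0.        ,  0.        ,  0.        ]), 'world_to_cam': array([[-0.01352887, -0.99978235,  0.01588141,  0.00237277],
       [ 0.98568656, -0.01066549,  0.16825055, -0.55488028],
      
[... 1611 characters left out ...]
r_pin [([0.614, -0.1397, 0.0868], 0.49)]
scene keeper [([0.6154, -0.1381, 0.0845], 0.72)]
{'mtx': array([[354.00808776,   0.        , 322.54711704],
       [  0.        , 354.00808776, 236.90597023],
       [  0.        ,   0.        ,   1.        ]]), 'distortion': array([-0.02243652,  0.        ,  0.        ,  0.        ,  0.        ]), 'T_tool_cam': array([[ 9.99999963e-01,  2.15994405e-04, -1.66536272e-04,
         1.75094950e-03],
       [-2.16560292e-04,  2.57624376e-01, -9.66245121e-01,
        -8.12606188e-02],
       [-1.65799737e-04,  9.66245121e-01,  2.57624413e-01,
         7.13348265e-02],
       [ 0.00000000e+00,  0.00000000e+00,  0.00000000e+00,
         1.00000000e+00]])}
0.7
```

View pics/top0.png

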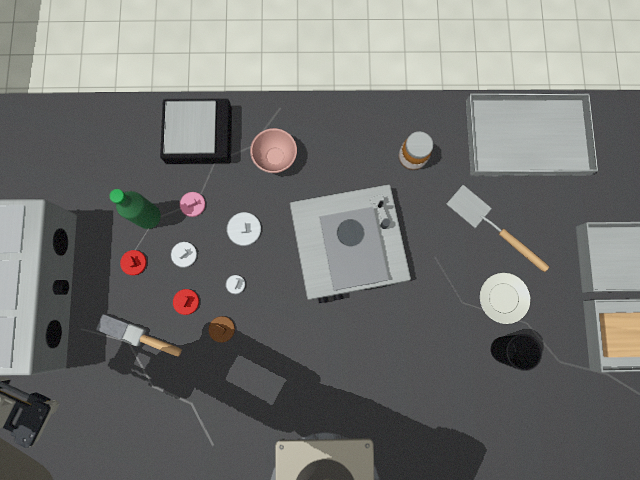

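View pics/scene0.png

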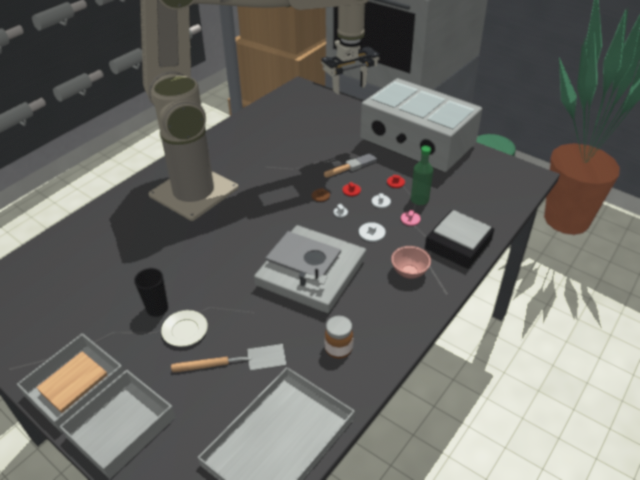

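The top view shows three silver dies: (244,229) large, (184,254) mid and (235,284) small. The brown, pink and red ones are look-alikes. The press is at (350,240), slightly rotated, with its pocket at (350,232). The keeper is at (385,213).

```bash
cat > h.py <<'E'
from plant import ctrl
import cv2,numpy as np
from scipy.spatial.transform import Rotation as R
def T_cw(n,s=None):
    i=ctrl.camera_info(n)
    if n!="wrist": return np.linalg.inv(i["world_to_cam"])
    s=s or ctrl.sense(); q=s["orientation"]
    T=np.eye(4);T[:3,:3]=R.from_quat([q[1],q[2],q[3],q[0]]).as_matrix();T[:3,3]=s["tcp_pos"]
    return T@i["T_tool_cam"]
def cloud(n,d,T):
    i=ctrl.camera_info(n);v,u=np.mgrid[:480,:640]
    uv=np.stack([u,v],-1).reshape(-1,1,2).astype(np.float64)
    n2=cv2.undistortPoints(uv,i["mtx"],i["distortion"]).reshape(480,640,2)
    P=np.stack([n2[...,0]*d,-n2[...,1]*d,-d],-1)
    return P@T[:3,:3].T+T[:3,3]
def pix2plane(n,uv,z,T):
    i=ctrl.camera_info(n)
    n2=cv2.undistortPoints(np.array(uv,float).reshape(-1,1,2),i["mtx"],i["distortion"]).reshape(-1,2)
    r=np.c_[n2[:,0],-n2[:,1],-np.ones(len(n2))]@T[:3,:3].T
    o=T[:3,3]
    return o+r*((z-o[2])/r[:,2])[:,None]
def proj(n,P,T):
    i=ctrl.camera_info(n);P=np.atleast_2d(P);c=(P-T[:3,3])@T[:3,:3]
    c=c*[1,-1,-1]
    return cv2.projectPoints(c,np.zeros(3),np.zeros(3),i["mtx"],i["distortion"])[0].reshape(-1,2)
E
python3 - <<'E'
from h import *
f=np.load("pics/top0.npz");p,d=f["p"],f["d"];T=T_cw("top")
C=cloud("top",d,T)
z=C[...,2]
print("counter z",np.median(z[300:330,240:280]))
x,y=C[...,0],C[...,1]
box=(x>.38)&(x<.75)&(y>-.25)&(y<.12)
h,e=np.histogram(z[box],np.arange(0,.13,.003));print([(round(b,3),a) for a,b in zip(h,e) if a>20])
m=box&(z>.04)
r=cv2.minAreaRect((C[m][:,:2]*1000).astype(np.float32));print("housing",r)
m=box&(z>.063)&(z<.082)
m=cv2.morphologyEx(m.astype(np.uint8),cv2.MORPH_OPEN,np.ones((5,5)))>0
print("bed",cv2.minAreaRect((C[m][:,:2]*1000).astype(np.float32)),np.median(z[m]))
# pocket
for (cx,cy) in [(184,254),(235,284),(244,229)]:
    q=C[cy-22:cy+22,cx-22:cx+22].reshape(-1,3); a=p[cy-22:cy+22,cx-22:cx+22].reshape(-1,3).min(1)
    k=a>120; q=q[k]; (c,rr)=cv2.minEnclosingCircle((q[:,:2]*1000).astype(np.float32)); print(cx,cy,c,rr,q[:,2].min(),q[:,2].max(),(q[:,2]>.018).sum())
im=cv2.hconcat([cv2.resize(p[180:310,110:260],None,fx=3,fy=3,interpolation=cv2.INTER_CUBIC)[:390,:450]])
cv2.imwrite("pics/zd.png",cv2.resize(p[190:310,110:270],None,fx=5,fy=5,interpolation=cv2.INTER_CUBIC)[:,:,::-1])
cv2.imwrite("pics/zp.png",cv2.resize(p[180:305,285:415],None,fx=4.6,fy=4.6,interpolation=cv2.INTER_CUBIC)[:,:,::-1])
E
```

```text
counter z -0.0014259616033504008
[(np.float64(0.0), np.int64(3630)), (np.float64(0.003), np.int64(526)), (np.float64(0.006), np.int64(23)), (np.float64(0.009), np.int64(27)), (np.float64(0.012), np.int64(24)), (np.float64(0.015), np.int64(21)), (np.float64(0.018), np.int64(25)), (np.float64(0.021), np.int64(24)), (np.float64(0.024), np.int64(28)), (np.float64(0.027), np.int64(26)), (np.float64(0.03), np.int64(23)), (np.float64(0.033), np.int64(35)), (np.float64(0.036), np.int64(44)), (np.float64(0.039), np.int64(65)), (np.float64(0.042), np.int64(293)), (np.float64(0.045), np.int64(1860)), (np.float64(0.048), np.int64(2763)), (np.float64(0.051), np.int64(894)), (np.float64(0.054), np.int64(64)), (np.float64(0.057), np.int64(24)), (np.float64(0.06), np.int64(23)), (np.float64(0.063), np.int64(44)), (np.float64(0.066), np.int64(203)), (np.float64(0.069), np.int64(935)), (np.float64(0.072), np.int64(1903)), (np.float64(0.075), np.int64(1040)), (np.float64(0.078), np.int64(109)), (np.float64(0.081), np.int64(80)), (np.float64(0.084), np.int64(123)), (np.float64(0.087), np.int64(84))]
housing ((582.1399536132812, -66.42800903320312), (333.8728942871094, 368.2703552246094), 0.2896053194999695)
bed ((532.8909912109375, -74.0173568725586), (171.35780334472656, 124.61068725585938), 9.884730339050293) 0.07360944330309493
184 254 (451.16961669921875, 186.2047576904297) 192.85357666015625 -0.005590103901305765 1.1918712930453434 59
235 284 (458.99615478515625, 201.54808044433594) 23.134614944458008 -0.004692943797613092 0.03096874529475957 53
244 229 (592.33349609375, 184.07080078125) 41.72193145751953 -0.008811656807167445 0.031165825726072294 54
```

```bash
sleep 1
```

```text
(no output)
```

View pics/zd.png

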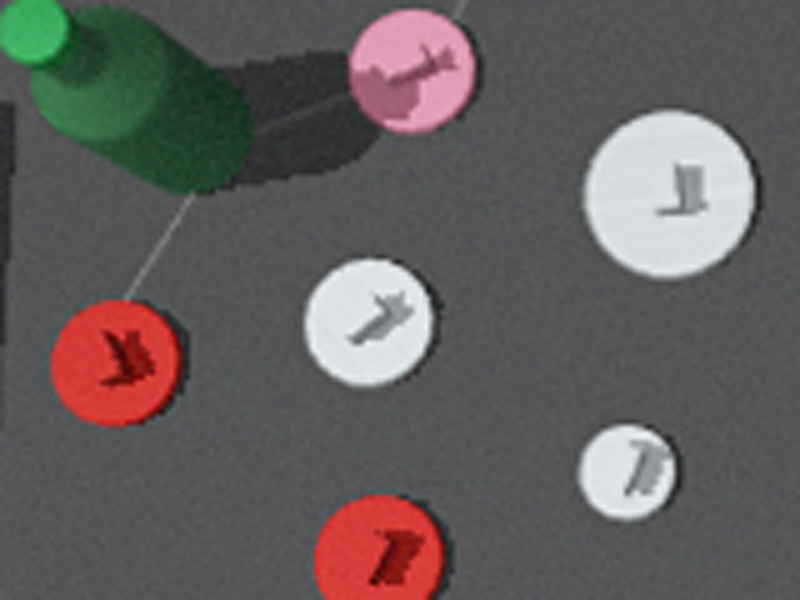

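View pics/zp.png

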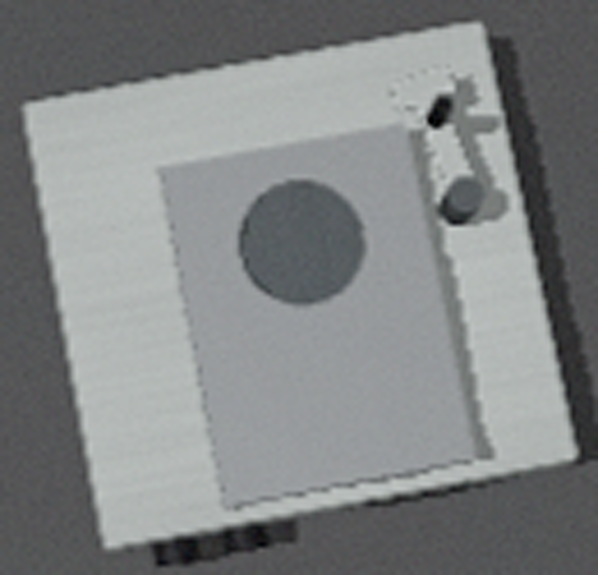

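Run:
```python
from h import *
s=ctrl.sense();q=s["orientation"];M=R.from_quat([q[1],q[2],q[3],q[0]]).as_matrix();print(M.round(3)); print("x yaw",np.degrees(np.arctan2(M[1,0],M[0,0])))
f=np.load("pics/top0.npz");p,d=f["p"],f["d"];T=T_cw("top");C=cloud("top",d,T);z=C[...,2]
# housing
m=np.zeros(z.shape,bool);m[183:302,288:413]=True;m&=(z>.04)&(z<.13)
n,l,st,_=cv2.connectedComponentsWithStats(m.astype(np.uint8));k=1+st[1:,4].argmax();m=l==k
print("housing",cv2.minAreaRect((C[m][:,:2]*1000).astype(np.float32)))
# pocket
g=cv2.cvtColor(p,cv2.COLOR_RGB2GRAY)
sub=np.zeros(z.shape,np.uint8);sub[210:255,330:372]=1
pm=((g<110)&(sub>0)).astype(np.uint8);n,l,st,ce=cv2.connectedComponentsWithStats(pm);k=1+st[1:,4].argmax()
c=cv2.findContours((l==k).astype(np.uint8),cv2.RETR_EXTERNAL,cv2.CHAIN_APPROX_NONE)[0][0].reshape(-1,2)
e=cv2.fitEllipse(c.astype(np.float32));print(e)
W=pix2plane("top",c,.075,T)*1000;print("pocket",cv2.fitEllipse(W[:,:2].astype(np.float32)), "seen centroid",pix2plane("top",[ce[k]],.075,T))
# die
for nm,(cx,cy),w in [("mid",(184,254),18)]:
    sub[:]=0;sub[cy-w:cy+w,cx-w:cx+w]=1
    dm=((p.min(2)>150)&(sub>0)).astype(np.uint8);n,l,st,ce=cv2.connectedComponentsWithStats(dm);k=1+st[1:,4].argmax()
    c=cv2.findContours((l==k).astype(np.uint8),cv2.RETR_EXTERNAL,cv2.CHAIN_APPROX_NONE)[0][0].reshape(-1,2)
    W=pix2plane("top",c,.007,T)*1000;print(nm,cv2.fitEllipse(W[:,:2].astype(np.float32)))
# keeper
m=np.zeros(z.shape,bool);m[190:235,370:405]=True
for lo,hi in[(.078,.093),(.1,.13)]:
    mm=m&(z>lo)&(z<hi);print(lo,mm.sum(),np.median(C[mm],0) if mm.any() else 0)
```

```text
[[ 0.403  0.    -0.915]
 [ 0.915  0.     0.403]
 [ 0.    -1.     0.   ]]
x yaw 66.23331275927046
housing ((548.5322875976562, -68.48390197753906), (241.42318725585938, 240.67259216308594), 10.11705493927002)
((349.9526062011719, 232.25048828125), (25.9415340423584, 26.006214141845703), 137.4747314453125)
pocket ((566.5762939453125, -66.73104858398438), (58.449710845947266, 59.56755828857422), 73.57255554199219) seen centroid [[ 0.56639948 -0.06670417  0.075     ]]
mid ((531.1701049804688, 323.6208801269531), (57.47282409667969, 58.23186492919922), 108.67179870605469)
0.078 242 [ 0.61494771 -0.13847148  0.0849405 ]
0.1 23 [ 0.62415286 -0.1335426   0.11418445]
```

Emit:
{"api": "arm_command", "payload": {"commands": [{"delta_pos": [-0.009, 0.01, -0.0355]}, {"delta_pos": [-0.009, 0.01, -0.0355]}, {"delta_pos": [-0.009, 0.01, -0.0355]}, {"delta_pos": [-0.009, 0.01, -0.0355]}, {"delta_pos": [-0.009, 0.01, -0.0355]}, {"delta_pos": [-0.009, 0.01, -0.0355]}, {"delta_pos": [-0.009, 0.01, -0.0355]}, {"delta_pos": [-0.009, 0.01, -0.0355]}, {"delta_pos": [-0.009, 0.01, -0.0355]}, {"delta_pos": [-0.009, 0.01, -0.0355]}]}}

```text
invalid input
```

Emit:
{"api": "arm_command", "payload": {"commands": [{"delta_pos": [0, 0, 0]}, {"delta_pos": [0, 0, 0]}, {"delta_pos": [0, 0, 0]}]}}

```text
invalid input
```

Run:
```python
from h import *
s=ctrl.sense();print(s["time"],s["tcp_pos"],s["orientation"],s["contact_force"],s["qvel"].round(3))
T=T_cw("wrist",s)
p,d=ctrl.read_camera("wrist");cv2.imwrite("pics/w1.png",p[:,:,::-1]);np.savez("pics/w1.npz",p=p,d=d,T=T)
```

```text
0.7 [0.24177374 0.54915441 0.3027852 ] [ 0.59226531 -0.59222329 -0.38635029  0.38629888] [-0.10941168 -0.32990199 -0.94388028] [-0.    -0.    -0.001 -0.     0.001  0.   ]
```

View pics/w1.png

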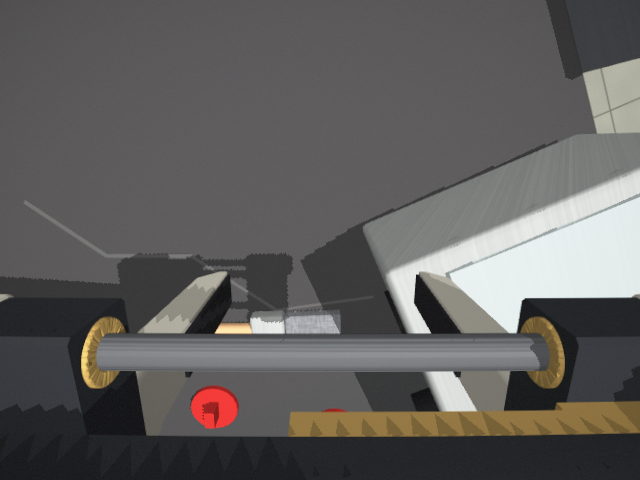

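The moves were refused, probably because the rows need "spin". The wrist view shows the open fingers at the bottom, (190,320) and (460,320), with a red look-alike between them.

Emit:
{"api": "arm_command", "payload": {"commands": [{"delta_pos": [-0.009, 0.01, -0.0355], "spin": 0}, {"delta_pos": [-0.009, 0.01, -0.0355], "spin": 0}, {"delta_pos": [-0.009, 0.01, -0.0355], "spin": 0}, {"delta_pos": [-0.009, 0.01, -0.0355], "spin": 0}, {"delta_pos": [-0.009, 0.01, -0.0355], "spin": 0}, {"delta_pos": [-0.009, 0.01, -0.0355], "spin": 0}, {"delta_pos": [-0.009, 0.01, -0.0355], "spin": 0}, {"delta_pos": [-0.009, 0.01, -0.0355], "spin": 0}, {"delta_pos": [-0.009, 0.01, -0.0355], "spin": 0}, {"delta_pos": [-0.009, 0.01, -0.0355], "spin": 0}]}}

```text
time: 1.58
tcp_pos: [0.5317, 0.3224, 0.2024]
orientation: [0.592, -0.592, -0.386, 0.386]
contact_force: [-0.0, 0.9, -0.0]
opening: 0.0928
```

```bash
cat > snap.py <<'E'
import sys
from h import *
n=sys.argv[1]
s=ctrl.sense();print(s["time"],s["tcp_pos"].round(4),s["orientation"].round(4),s["contact_force"].round(2),s["opening"],abs(s["qvel"]).max())
T=T_cw("wrist",s)
p,d=ctrl.read_camera("wrist");cv2.imwrite(f"pics/{n}.png",p[:,:,::-1]);np.savez(f"pics/{n}.npz",p=p,d=d,T=T)
E
python3 snap.py w2
```

```text
1.5833 [0.5317 0.3224 0.2024] [ 0.5922 -0.5922 -0.3865  0.3862] [-0.02  0.89 -0.04] 0.09284546462775095 0.6512871085704663
```

View pics/w2.png

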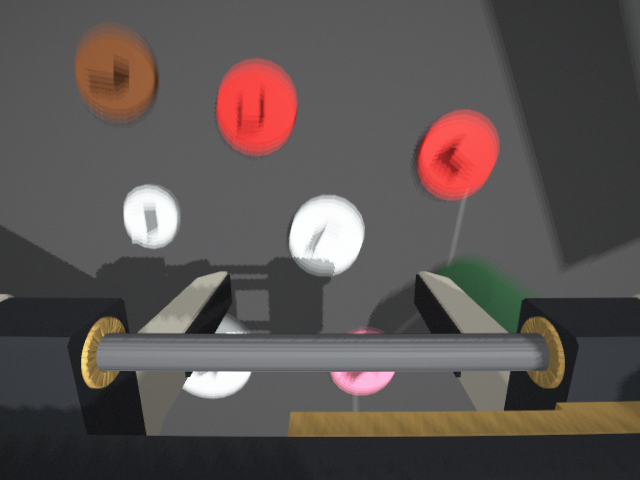

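```bash
python3 snap.py w3
python3 - <<'E'
from h import *
f=np.load("pics/w3.npz");p,d,T=f["p"],f["d"],f["T"]
print(proj("wrist",[.531,.324,.008],T))
cv2.imwrite("pics/w3z.png",cv2.resize(p[170:300,260:400],None,fx=4.5,fy=4.5,interpolation=cv2.INTER_CUBIC)[:,:,::-1])
E
```

```text
1.6333 [0.5355 0.3174 0.2001] [-0.5918  0.594   0.3849 -0.3857] [ 0.23 -4.86 -1.19] 0.09308172594346226 0.1124349764695793
[[326.24855005 226.29613666]]
```

View pics/w3z.png

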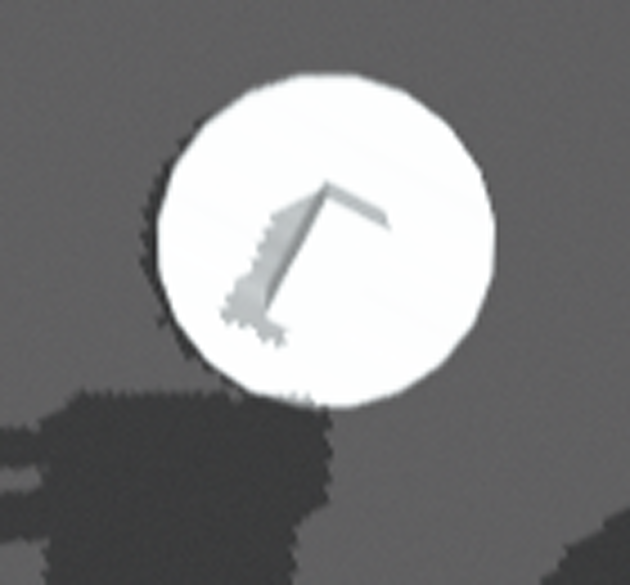

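Run:
```python
from h import *
f=np.load("pics/w3.npz");p,d,T=f["p"],f["d"],f["T"]
C=cloud("wrist",d,T)[170:300,260:400];pp=p[170:300,260:400]
z=C[...,2];print(z.min(),np.median(z))
m=(z>.022)&(z<.04)
B=C[m];print(m.sum(),B.mean(0));print("bar",cv2.minAreaRect((B[:,:2]*1000).astype(np.float32)))
dm=((pp.min(2)>190)).astype(np.uint8);n,l,st,ce=cv2.connectedComponentsWithStats(dm);k=1+st[1:,4].argmax()
c=cv2.findContours((l==k).astype(np.uint8),cv2.RETR_EXTERNAL,cv2.CHAIN_APPROX_NONE)[0][0].reshape(-1,2)+[260,170]
W=pix2plane("wrist",c,.008,T)*1000;h=cv2.convexHull(W[:,:2].astype(np.float32));print("disc",cv2.fitEllipse(h))
v=pix2plane("wrist",np.array([[265,310],[325,185]])/4.5+[260,170],.028,T);v2=pix2plane("wrist",np.array([[265,310],[325,185]])/4.5+[260,170],.008,T)
for a in(v,v2): q=a[1]-a[0];print(np.degrees(np.arctan2(q[1],q[0])),np.linalg.norm(q),a)
M=T[:3,:3]@np.linalg.inv(ctrl.camera_info("wrist")["T_tool_cam"])[:3,:3].T.T if 0 else None
```

```text
-0.0037923111540618115 -0.0004389547509910108
509 [0.5314625  0.32890638 0.02709161]
bar ((531.9039916992188, 328.8168640136719), (12.318718910217285, 22.182388305664062), 38.67634201049805)
disc ((531.1463012695312, 328.8938293457031), (58.84703063964844, 59.334693908691406), 82.5804443359375)
131.0745410535868 0.023088177717805847 [[0.53316664 0.31691179 0.028     ]
 [0.51799678 0.33431694 0.028     ]]
131.07454105358704 0.024911999126374887 [[0.53808186 0.3144364  0.008     ]
 [0.52171367 0.33321644 0.008     ]]
```

Emit:
{"api": "arm_command", "payload": {"commands": [{"delta_pos": [0, 0, 0], "spin": 0.12}, {"delta_pos": [0, 0, 0], "spin": 0.12}, {"delta_pos": [0, 0, 0], "spin": 0.12}, {"delta_pos": [0, 0, 0], "spin": 0.12}, {"delta_pos": [0, 0, 0], "spin": 0}, {"delta_pos": [0, 0, 0], "spin": 0}, {"delta_pos": [0, 0, 0], "spin": 0}]}}

```text
time: 2.27
tcp_pos: [0.5302, 0.324, 0.2029]
orientation: [0.667, -0.667, -0.236, 0.236]
contact_force: [-0.9, -0.2, 0.1]
opening: 0.0929
```

```bash
python3 snap.py w4
cat > die.py <<'E'
from h import *
import sys
f=np.load(f"pics/{sys.argv[1]}.npz");p,d,T=f["p"],f["d"],f["T"]
u,v=proj("wrist",[.5315,.327,.015],T)[0].astype(int);a=65
C=cloud("wrist",d,T)[v-a:v+a,u-a:u+a];pp=p[v-a:v+a,u-a:u+a]
z=C[...,2];m=(z>.022)&(z<.04)
B=C[m];print(m.sum(),B.mean(0));print("bar",cv2.minAreaRect((B[:,:2]*1000).astype(np.float32)))
dm=((pp.min(2)>190)).astype(np.uint8);n,l,st,ce=cv2.connectedComponentsWithStats(dm);k=1+st[1:,4].argmax()
c=cv2.findContours((l==k).astype(np.uint8),cv2.RETR_EXTERNAL,cv2.CHAIN_APPROX_NONE)[0][0].reshape(-1,2)+[u-a,v-a]
W=pix2plane("wrist",c,.008,T)*1000;h=cv2.convexHull(W[:,:2].astype(np.float32));print("disc",cv2.fitEllipse(h))
s=ctrl.sense();q=s["orientation"];M=R.from_quat([q[1],q[2],q[3],q[0]]).as_matrix();print("yaw",np.degrees(np.arctan2(M[1,0],M[0,0])),s["joint_positions"].round(2))
c=np.r_[B.mean(0)[:2],0.094]
print("tcp",s["tcp_pos"],"delta tool to grasp",M.T@(c-s["tcp_pos"]))
cv2.imwrite("pics/z.png",cv2.resize(pp,None,fx=4,fy=4)[:,:,::-1])
E
python3 die.py w4
```

```text
2.2667 [0.5302 0.324  0.2029] [ 0.6666 -0.6665 -0.236   0.2359] [-0.9  -0.24  0.06] 0.09292284709885867 0.010878377397520048
476 [0.53171014 0.32934246 0.02708205]
bar ((532.0759887695312, 328.99298095703125), (11.428245544433594, 22.18398666381836), 38.98402404785156)
disc ((531.8771362304688, 329.0811767578125), (58.948604583740234, 59.48630142211914), 48.67631912231445)
yaw 38.946545437098045 [ 0.47  0.25  1.54  0.    1.35 -0.21]
tcp [0.53024813 0.3239484  0.20286968] delta tool to grasp [0.00451218 0.10887046 0.00327187]
```

View pics/w4.png

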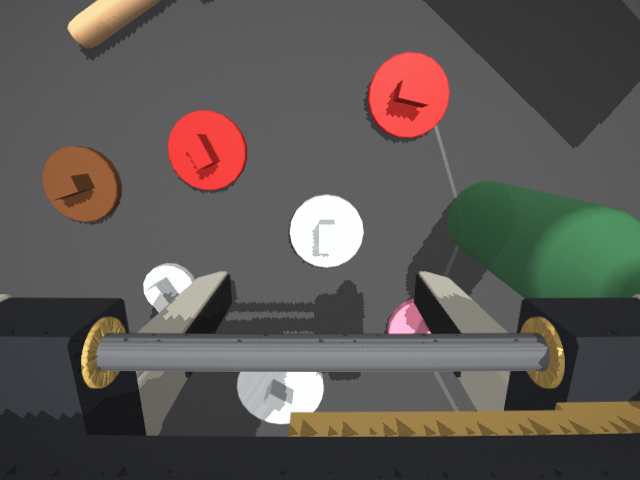

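Run:
```python
from h import *
f=np.load("pics/w4.npz");p,d,T=f["p"],f["d"],f["T"]
C=cloud("wrist",d,T);P=p.astype(int)
m=(P[...,1]>P[...,0]+25)&(P[...,1]>P[...,2]+10)&(d>0)
B=C[m];print(m.sum())
for a,b in[(0.005,.03),(.03,.06),(.06,.1),(.1,.14),(.14,.2)]:
    k=(B[:,2]>a)&(B[:,2]<b)
    if k.sum()>20:
        q=B[k][:,:2]; A=np.c_[2*q,np.ones(len(q))];s=np.linalg.lstsq(A,(q**2).sum(1),rcond=None)[0];print(a,k.sum(),s[:2],np.sqrt(s[2]+s[0]**2+s[1]**2),q.min(0),q.max(0))
f=np.load("pics/top0.npz");p,d=f["p"],f["d"];C=cloud("top",d,T_cw("top"));P=p.astype(int)
m=(P[...,1]>P[...,0]+25)&(P[...,1]>P[...,2]+10)&(C[...,0]>.5);m[:180]=0;m[235:]=0;m[:,:105]=0;m[:,165:]=0
B=C[m];k=B[:,2]>.19;print("cap",B[k].mean(0),k.sum(), B[:,2].max())
for a,b in[(0.0,.05),(.05,.1),(.1,.14)]:
    k=(B[:,2]>a)&(B[:,2]<b);q=B[k][:,:2]
    if k.sum()>20:A=np.c_[2*q,np.ones(len(q))];s=np.linalg.lstsq(A,(q**2).sum(1),rcond=None)[0];print(a,k.sum(),s[:2],np.sqrt(s[2]+s[0]**2+s[1]**2))
```

```text
17145
0.005 932 [0.62534757 0.41814237] 0.030320715540034657 [0.59427046 0.38767083] [0.62421588 0.44309527]
0.03 1509 [0.62506116 0.41775976] 0.030260757738789612 [0.59379878 0.38745968] [0.62276115 0.44318466]
0.06 3291 [0.62527568 0.41779009] 0.030438325907965386 [0.59400785 0.38731778] [0.62491249 0.44310662]
0.1 8305 [0.61784743 0.41709101] 0.02167588861535445 [0.59325888 0.38738443] [0.62402422 0.44800399]
0.14 3060 [0.61583548 0.41784877] 0.008966785277484454 [0.60419404 0.40052104] [0.61779495 0.43576788]
cap [0.62447038 0.41259764 0.19782074] 169 0.20309896852973952
0.0 155 [0.62511512 0.41290632] 0.03032037097637799
0.05 189 [0.62488295 0.41289231] 0.030111815282786253
0.1 414 [0.62283342 0.41115526] 0.024654421053089844
```

Emit:
{"api": "arm_command", "payload": {"commands": [{"delta_pos": [0.004, -0.03, 0.003], "spin": 0}, {"delta_pos": [0, 0, 0], "spin": -0.12}, {"delta_pos": [0, 0, 0], "spin": -0.12}, {"delta_pos": [0, 0, 0], "spin": -0.12}, {"delta_pos": [0, 0, 0], "spin": -0.12}, {"delta_pos": [0, 0, 0], "spin": -0.12}, {"delta_pos": [0, 0, 0], "spin": -0.12}, {"delta_pos": [0, 0, 0], "spin": -0.12}, {"delta_pos": [0, 0, 0], "spin": -0.12}, {"delta_pos": [0, 0, 0], "spin": -0.12}]}}

```text
time: 3.15
tcp_pos: [0.5316, 0.3286, 0.2328]
orientation: [0.449, -0.449, -0.546, 0.546]
contact_force: [-0.1, -0.3, 0.2]
opening: 0.0929
```

Emit:
{"api": "arm_command", "payload": {"commands": [{"delta_pos": [0, 0, 0], "spin": -0.12}, {"delta_pos": [0, 0, 0], "spin": -0.12}, {"delta_pos": [0, 0, 0], "spin": -0.12}, {"delta_pos": [0, 0, 0], "spin": -0.12}, {"delta_pos": [0, 0, 0], "spin": -0.01}, {"delta_pos": [0, 0.03, 0], "spin": 0}, {"delta_pos": [0, 0.03, 0], "spin": 0}, {"delta_pos": [0, 0, 0], "spin": 0}, {"delta_pos": [0, 0, 0], "spin": 0}, {"delta_pos": [0, 0, 0], "spin": 0}]}}

```text
time: 3.98
tcp_pos: [0.532, 0.3288, 0.174]
orientation: [-0.306, 0.307, 0.637, -0.637]
contact_force: [0.2, 0.1, 0.0]
opening: 0.0927
```

```bash
python3 snap.py w5;python3 die.py w5
```

```text
3.9833 [0.532  0.3288 0.174 ] [-0.3063  0.3066  0.6375 -0.637 ] [0.24 0.05 0.02] 0.09272551457352549 0.024498369600042407
619 [0.53140648 0.3280646  0.02697274]
bar ((531.8643798828125, 328.4477233886719), (12.519217491149902, 21.686498641967773), 39.083587646484375)
disc ((532.2395629882812, 328.8038330078125), (58.76185989379883, 59.47332000732422), 107.28321075439453)
yaw 128.65197460552557 [ 0.47  0.29  1.55  0.    1.3  -1.77]
tcp [0.53257188 0.32906322 0.17499333] delta tool to grasp [-8.28668230e-06  8.09890469e-02  1.74638582e-03]
```

View pics/w5.png

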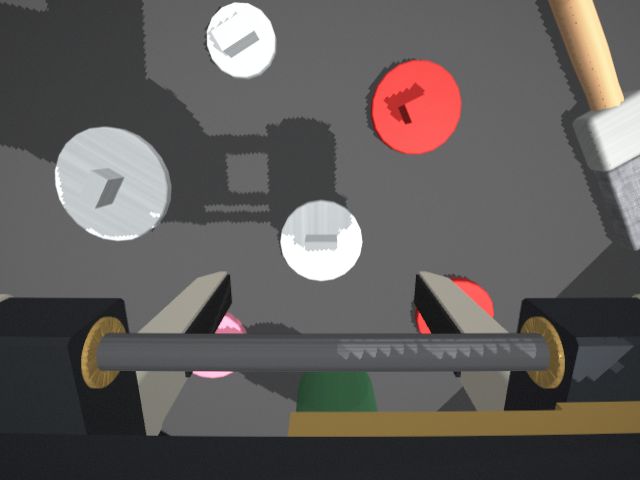

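Emit:
{"api": "arm_command", "payload": {"commands": [{"delta_pos": [0, 0.025, 0.001], "spin": 0}, {"delta_pos": [0, 0.025, 0], "spin": 0}, {"delta_pos": [0, 0.02, 0], "spin": 0}, {"delta_pos": [0, 0.01, 0], "spin": 0}, {"delta_pos": [0, 0, 0], "spin": 0}, {"delta_pos": [0, 0, 0], "spin": 0}]}}

```text
time: 4.53
tcp_pos: [0.5315, 0.3282, 0.0941]
orientation: [-0.306, 0.306, 0.638, -0.637]
contact_force: [0.3, 0.2, 0.7]
opening: 0.0927
```

Emit:
{"api": "arm_command", "payload": {"commands": [{"delta_pos": [0, 0, 0], "spin": 0}, {"delta_pos": [0, 0, 0], "spin": 0}, {"delta_pos": [0, 0, 0], "spin": 0}, {"delta_pos": [0, 0, 0], "spin": 0}, {"delta_pos": [0, 0, 0], "spin": 0}, {"delta_pos": [0, 0, 0], "spin": 0}, {"delta_pos": [0, 0, 0], "spin": 0}, {"delta_pos": [0, 0, 0], "spin": 0}, {"delta_pos": [0, 0, 0], "spin": 0}, {"delta_pos": [0, 0, 0], "spin": 0}], "jaw": -1, "force": 25}}

```text
time: 5.37
tcp_pos: [0.5308, 0.3279, 0.0926]
orientation: [0.306, -0.306, -0.637, 0.637]
contact_force: [-0.1, -0.3, 0.0]
opening: 0.0308
```

Emit:
{"api": "arm_command", "payload": {"commands": [{"delta_pos": [0, 0, 0], "spin": 0}, {"delta_pos": [0, 0, 0], "spin": 0}, {"delta_pos": [0, 0, 0], "spin": 0}, {"delta_pos": [0, 0, 0], "spin": 0}, {"delta_pos": [0, 0, 0], "spin": 0}]}}

```text
time: 5.78
tcp_pos: [0.5309, 0.3279, 0.0927]
orientation: [0.306, -0.306, -0.637, 0.637]
contact_force: [-0.5, 0.6, -0.3]
opening: 0.0215
```

Run:
```python
from h import *
for i in range(1):
    s=ctrl.sense();print(s["tcp_pos"],s["contact_force"],s["opening"])
```

```text
[0.53085654 0.32787055 0.09266807] [-0.5367305   0.57358854 -0.29162738] 0.021480728709049008
```

Emit:
{"api": "arm_command", "payload": {"commands": [{"delta_pos": [0, -0.02, 0], "spin": 0}, {"delta_pos": [0, -0.04, 0], "spin": 0}, {"delta_pos": [0, -0.04, 0], "spin": 0}, {"delta_pos": [0, -0.04, 0], "spin": 0}, {"delta_pos": [0, -0.02, 0], "spin": 0}, {"delta_pos": [-0.0268, 0, 0.0256], "spin": 0}, {"delta_pos": [-0.0268, 0, 0.0256], "spin": 0}, {"delta_pos": [-0.0268, 0, 0.0256], "spin": 0}, {"delta_pos": [-0.0268, 0, 0.0256], "spin": 0}, {"delta_pos": [-0.0268, 0, 0.0256], "spin": 0}]}}

```text
time: 6.62
tcp_pos: [0.5141, 0.1419, 0.2527]
orientation: [-0.306, 0.306, 0.637, -0.637]
contact_force: [0.6, -0.6, -1.4]
opening: 0.022
```

Emit:
{"api": "arm_command", "payload": {"commands": [{"delta_pos": [-0.0268, 0, 0.0256], "spin": 0}, {"delta_pos": [-0.0268, 0, 0.0256], "spin": 0}, {"delta_pos": [-0.0268, 0, 0.0256], "spin": 0}, {"delta_pos": [-0.0268, 0, 0.0256], "spin": 0}, {"delta_pos": [-0.0268, 0, 0.0256], "spin": 0}, {"delta_pos": [-0.0268, 0, 0.0256], "spin": 0}, {"delta_pos": [0, 0, 0], "spin": 0.1215}, {"delta_pos": [0, 0, 0], "spin": 0.1215}, {"delta_pos": [0, 0, 0], "spin": 0.1215}, {"delta_pos": [0, 0, 0], "spin": 0.1215}]}}

```text
time: 7.45
tcp_pos: [0.4951, -0.0787, 0.2527]
orientation: [-0.453, 0.452, 0.543, -0.543]
contact_force: [-0.4, -0.5, -1.7]
opening: 0.0217
```

Emit:
{"api": "arm_command", "payload": {"commands": [{"delta_pos": [0, 0, 0], "spin": 0.1215}, {"delta_pos": [0, 0, 0], "spin": 0.1215}, {"delta_pos": [0, 0, 0], "spin": 0.1215}, {"delta_pos": [0, 0, 0], "spin": 0.1215}, {"delta_pos": [0, 0, 0], "spin": 0.1215}, {"delta_pos": [0, 0, 0], "spin": 0.1215}, {"delta_pos": [0, 0, 0], "spin": 0.1215}, {"delta_pos": [0, 0, 0], "spin": 0.1215}, {"delta_pos": [0, 0, 0], "spin": 0.1215}, {"delta_pos": [0, 0, 0], "spin": 0.1215}]}}

```text
time: 8.28
tcp_pos: [0.4952, -0.0782, 0.2527]
orientation: [0.682, -0.682, -0.188, 0.188]
contact_force: [0.2, 0.7, -1.1]
opening: 0.0218
```

Emit:
{"api": "arm_command", "payload": {"commands": [{"delta_pos": [0, 0, 0], "spin": 0.1215}, {"delta_pos": [0, 0, 0], "spin": 0.1215}, {"delta_pos": [0, 0, 0], "spin": 0.1215}, {"delta_pos": [0, 0, 0], "spin": 0.1215}, {"delta_pos": [0, 0, 0], "spin": 0.1215}, {"delta_pos": [0, 0, 0], "spin": 0.1215}, {"delta_pos": [0, 0, 0], "spin": 0.1215}, {"delta_pos": [0, 0, 0], "spin": 0.1215}, {"delta_pos": [0, 0, 0], "spin": 0.1215}, {"delta_pos": [0, 0, 0], "spin": 0.1215}]}}

```text
time: 9.12
tcp_pos: [0.4952, -0.0781, 0.2527]
orientation: [0.667, -0.667, 0.235, -0.234]
contact_force: [0.3, 0.6, -0.4]
opening: 0.0217
```

Emit:
{"api": "arm_command", "payload": {"commands": [{"delta_pos": [0, 0, 0], "spin": 0.1215}, {"delta_pos": [0, 0, 0], "spin": 0.1215}, {"delta_pos": [0, 0, 0], "spin": 0.1215}, {"delta_pos": [0, 0, 0], "spin": 0.1215}, {"delta_pos": [0, 0, 0], "spin": 0.1215}, {"delta_pos": [0, 0, 0], "spin": 0.1215}, {"delta_pos": [0, 0, 0], "spin": 0}, {"delta_pos": [0, 0, 0], "spin": 0}, {"delta_pos": [0, 0, 0], "spin": 0}]}}

```text
time: 9.87
tcp_pos: [0.4953, -0.0782, 0.2527]
orientation: [-0.542, 0.542, -0.454, 0.454]
contact_force: [0.0, 0.2, -1.1]
opening: 0.0216
```

```bash
python3 snap.py w6;python3 - <<'E'
from h import *
s=ctrl.sense();q=s["orientation"];M=R.from_quat([q[1],q[2],q[3],q[0]]).as_matrix();print("yaw",np.degrees(np.arctan2(M[1,0],M[0,0])),s["joint_positions"].round(2));print(M.round(4))
E
```

```text
9.8667 [ 0.4953 -0.0782  0.2527] [-0.542   0.542  -0.4541  0.4541] [ 0.02  0.24 -1.14] 0.021609197648377786 0.012560452184803252
yaw -79.95457688892219 [-0.26 -0.11  1.82  0.    1.43  1.14]
[[ 1.744e-01 -1.000e-04  9.847e-01]
 [-9.847e-01  0.000e+00  1.744e-01]
 [-1.000e-04 -1.000e+00 -1.000e-04]]
```

View pics/w6.png

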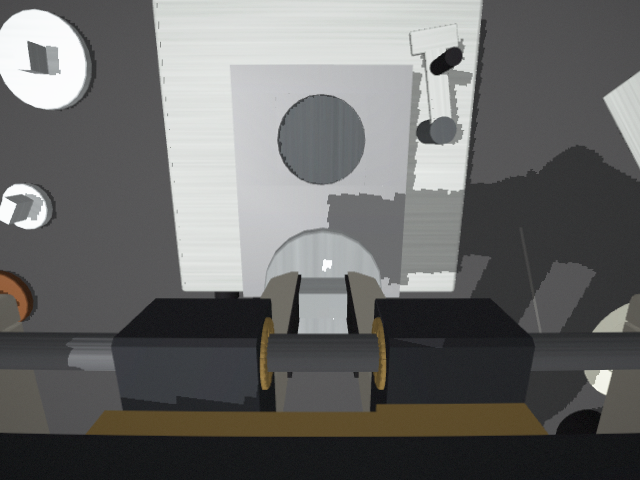

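```bash
cat > rel.py <<'E'
from h import *
import sys
from scipy.optimize import least_squares
def circ(W,r=None):
    f=(lambda v:np.hypot(W[:,0]-v[0],W[:,1]-v[1])-(r or v[2]))
    s=least_squares(f,[*W[:,:2].mean(0)]+([] if r else [.03]),loss="soft_l1",f_scale=.0005);return s.x,np.sqrt(np.mean(f(s.x)**2))
f=np.load(f"pics/{sys.argv[1]}.npz");p,d,T=f["p"],f["d"],f["T"]
Tt=T@np.linalg.inv(ctrl.camera_info("wrist")["T_tool_cam"]);M=Tt[:3,:3];tcp=Tt[:3,3]
zb=float(sys.argv[2]) if len(sys.argv)>2 else .075
g=cv2.cvtColor(p,cv2.COLOR_RGB2GRAY).astype(np.float32)
gg=cv2.GaussianBlur(g,(0,0),1)
def edges(c0,r0,z,angs,sgn,span=.006):
    # radial scan in world, subpixel strongest edge
    out=[]
    for a in angs:
        rr=np.linspace(r0-span,r0+span,61);P=np.c_[c0[0]+rr*np.cos(a),c0[1]+rr*np.sin(a),np.full(61,z)]
        uv=proj("wrist",P,T).astype(np.float32)
        v=cv2.remap(gg,uv[:,:1],uv[:,1:],cv2.INTER_LINEAR).ravel()
        dv=np.gradient(v)*sgn;k=dv[3:-3].argmax()+3
        if dv[k]>1.0: out.append(P[k])
    return np.array(out)
ang0=np.arctan2(M[1,2],M[0,2])
C=cloud("wrist",d,T)
c0=np.array([float(sys.argv[3]),float(sys.argv[4])]) if len(sys.argv)>4 else np.array([.567,-.066])
a=np.linspace(-np.pi,np.pi,180,endpoint=False)
for _ in range(3):
    E=edges(c0,.03125,zb,a,1); (x,res)=circ(E); c0=x[:2]
print("pocket",x,res,len(E))
zd=tcp[2]-.0927+.008
c1=tcp[:2].copy()
for _ in range(3):
    E2=edges(c1,.03,zd,ang0+np.linspace(-1.1,1.1,100),float(sys.argv[5]) if len(sys.argv)>5 else -1,.005); (x2,res2)=circ(E2,.03); c1=x2[:2]
print("die",x2,res2,len(E2),"tcp",tcp)
print("die-tcp in tool",M.T@np.r_[x2-tcp[:2],0])
print("pocket-die in tool (x right.., z fwd)",M.T@np.r_[x[:2]-x2,0])
o=p.copy()
for c,r,z in((x,x[2],zb),(x2,.03,zd)):
    P=np.c_[c[0]+r*np.cos(a),c[1]+r*np.sin(a),np.full(len(a),z)]
    for u,v in proj("wrist",P,T): 
        if 0<=u<640 and 0<=v<480:o[int(round(v)),int(round(u))]=[255,0,0]
cv2.imwrite("pics/ov.png",cv2.resize(o[60:300,200:480],None,fx=2.8,fy=2.5,interpolation=cv2.INTER_NEAREST)[:,:,::-1])
m=(C[...,2]>.06)&(C[...,2]<.09)&(g>120)
B=C[70:200,235:405][m[70:200,235:405]];print("bed z med",np.median(B[:,2]))
E
python3 rel.py w6
```

```text
pocket [ 0.56739045 -0.06255616  0.03100065] 0.00017203260901353388 180
die [ 0.49518702 -0.07677456] 0.00028888205310344066 100 tcp [ 0.49527175 -0.07817389  0.25270818]
die-tcp in tool [-1.39254719e-03  6.13714935e-08  1.61603216e-04]
pocket-die in tool (x right.., z fwd) [-1.35606449e-03 -3.89011953e-06  7.35775755e-02]
bed z med 0.07431369726842599
```

View pics/ov.png

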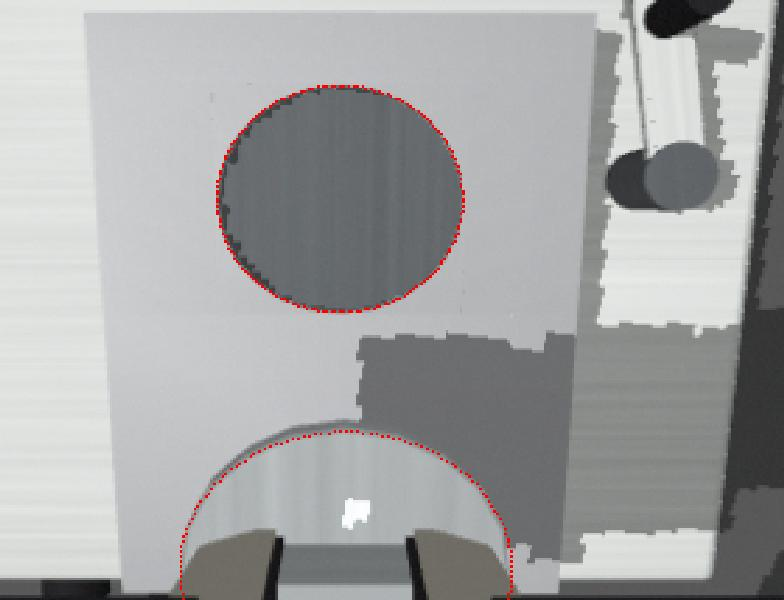

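Emit:
{"api": "arm_command", "payload": {"commands": [{"delta_pos": [-0.0013, 0.025, 0], "spin": 0}, {"delta_pos": [0, 0.025, 0], "spin": 0}, {"delta_pos": [0, 0.02, 0], "spin": 0}, {"delta_pos": [0, 0.01, 0], "spin": 0}, {"delta_pos": [0, 0, 0], "spin": 0}, {"delta_pos": [0, 0, 0], "spin": 0}, {"delta_pos": [0, 0, 0], "spin": 0}]}}

```text
time: 10.5
tcp_pos: [0.496, -0.0772, 0.1743]
orientation: [0.541, -0.541, 0.454, -0.456]
contact_force: [0.3, 0.1, -0.6]
opening: 0.0216
```

```bash
python3 snap.py w7; python3 rel.py w7
```

```text
10.5 [ 0.496  -0.0772  0.1743] [ 0.5415 -0.5409  0.4544 -0.4558] [ 0.27  0.07 -0.61] 0.021590152656378505 0.011144679407319632
pocket [ 0.56733615 -0.0626417   0.03095644] 0.00014012427134627983 180
die [ 0.49604032 -0.07558268] 0.0001912142340289882 100 tcp [ 0.49597415 -0.07717163  0.17426745]
die-tcp in tool [-1.55405584e-03 -7.11567910e-07  3.37715744e-04]
pocket-die in tool (x right.., z fwd) [-0.00052105  0.00013733  0.07245877]
bed z med 0.07430276909827455
```

View pics/w7.png

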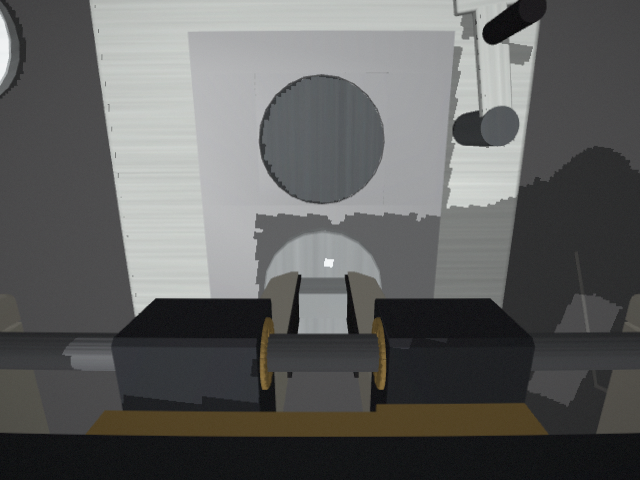

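View pics/ov.png

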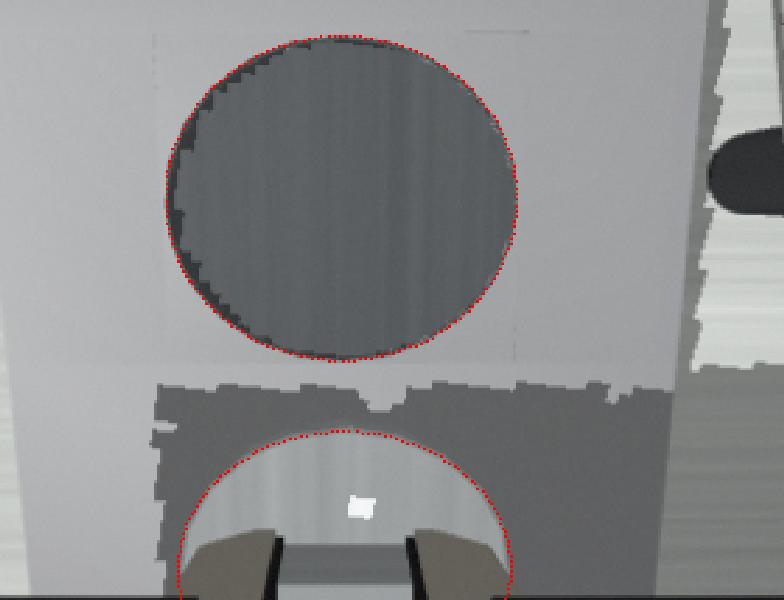

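Emit:
{"api": "arm_command", "payload": {"commands": [{"delta_pos": [-0.0005, 0.003, 0], "spin": 0}, {"delta_pos": [0, 0, 0], "spin": 0}, {"delta_pos": [0, 0, 0], "spin": 0}]}}

```text
time: 10.8
tcp_pos: [0.4952, -0.0765, 0.1702]
orientation: [0.541, -0.541, 0.455, -0.455]
contact_force: [-0.6, 0.5, -1.2]
opening: 0.0219
```

Emit:
{"api": "arm_command", "payload": {"commands": [{"delta_pos": [0, 0.002, 0], "spin": 0}, {"delta_pos": [0, 0, 0], "spin": 0}, {"delta_pos": [0, 0, 0], "spin": 0}]}}

```text
time: 11.05
tcp_pos: [0.4949, -0.0764, 0.1676]
orientation: [-0.541, 0.541, -0.455, 0.455]
contact_force: [0.0, 0.5, -0.5]
opening: 0.0218
```

Emit:
{"api": "arm_command", "payload": {"commands": [{"delta_pos": [0, 0.002, 0], "spin": 0}, {"delta_pos": [0, 0, 0], "spin": 0}, {"delta_pos": [0, 0, 0], "spin": 0}]}}

```text
time: 11.3
tcp_pos: [0.4951, -0.0765, 0.1659]
orientation: [0.541, -0.541, 0.455, -0.455]
contact_force: [-0.7, 0.1, 1.2]
opening: 0.0218
```

Emit:
{"api": "arm_command", "payload": {"commands": [{"delta_pos": [0, 0.002, 0], "spin": 0}, {"delta_pos": [0, 0, 0], "spin": 0}, {"delta_pos": [0, 0, 0], "spin": 0}]}}

```text
time: 11.55
tcp_pos: [0.4952, -0.0765, 0.1639]
orientation: [0.541, -0.541, 0.455, -0.455]
contact_force: [1.1, 0.8, 2.6]
opening: 0.0216
```

Emit:
{"api": "arm_command", "payload": {"commands": [{"delta_pos": [0, 0, 0.005], "spin": 0}, {"delta_pos": [0, 0, 0.005], "spin": 0}, {"delta_pos": [0, 0, 0.005], "spin": 0}]}}

```text
time: 11.8
tcp_pos: [0.5102, -0.0738, 0.1637]
orientation: [-0.541, 0.541, -0.455, 0.455]
contact_force: [-1.9, -0.2, 2.3]
opening: 0.0217
```

Emit:
{"api": "arm_command", "payload": {"commands": [{"delta_pos": [0, 0, 0.004], "spin": 0}, {"delta_pos": [0, 0, 0.004], "spin": 0}, {"delta_pos": [0, 0, 0.004], "spin": 0}, {"delta_pos": [0, 0, 0.004], "spin": 0}, {"delta_pos": [0, 0, 0.004], "spin": 0}, {"delta_pos": [0, 0, 0.004], "spin": 0}, {"delta_pos": [0, 0, 0.004], "spin": 0}, {"delta_pos": [0, 0, 0.004], "spin": 0}, {"delta_pos": [0, 0, 0.004], "spin": 0}]}}

```text
time: 12.55
tcp_pos: [0.5457, -0.0676, 0.1637]
orientation: [-0.541, 0.541, -0.455, 0.455]
contact_force: [-2.9, -1.5, 2.8]
opening: 0.0215
```

Emit:
{"api": "arm_command", "payload": {"commands": [{"delta_pos": [0, 0, 0], "spin": 0}, {"delta_pos": [0, 0, 0], "spin": 0}]}}

```text
time: 12.72
tcp_pos: [0.546, -0.0676, 0.164]
orientation: [0.541, -0.541, 0.455, -0.456]
contact_force: [0.5, 0.6, 2.5]
opening: 0.0219
```

```bash
python3 snap.py w8; python3 rel.py w8 .0715 .5673 -.0626
```

```text
12.7167 [ 0.546  -0.0676  0.164 ] [ 0.5415 -0.5407  0.4548 -0.4556] [0.5  0.63 2.48] 0.02193507806721007 0.008888472123732288
pocket [ 0.56847099 -0.06232267  0.0303173 ] 0.0015532443869940493 151
die [ 0.54762423 -0.065611  ] 0.000721883960564078 100 tcp [ 0.54602678 -0.06760401  0.16403582]
die-tcp in tool [-1.69024605e-03  2.66813561e-06  1.91493566e-03]
pocket-die in tool (x right.., z fwd) [3.27574980e-04 3.26716717e-05 2.11019492e-02]
bed z med 0.07082920565370357
```

View pics/w8.png

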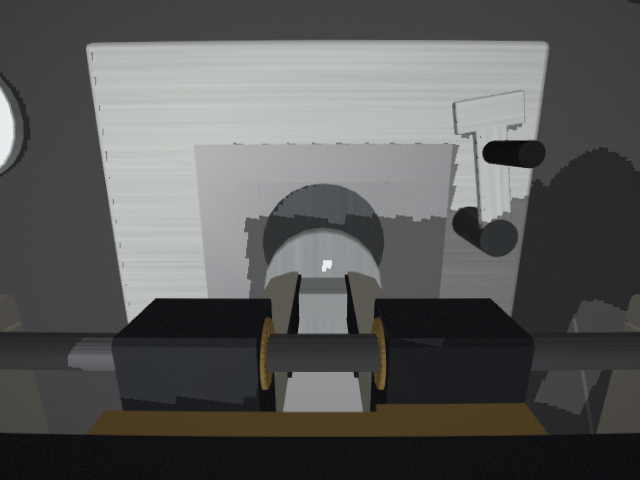

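View pics/ov.png

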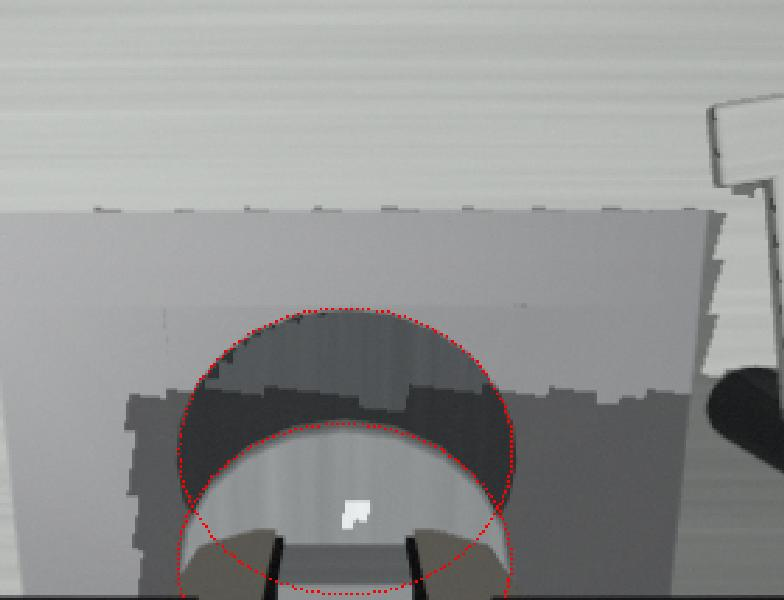

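Emit:
{"api": "arm_command", "payload": {"commands": [{"delta_pos": [0.0001, 0, 0.002], "spin": 0}, {"delta_pos": [0.0001, 0, 0.002], "spin": 0}, {"delta_pos": [0, 0, 0.002], "spin": 0}, {"delta_pos": [0, 0, 0.002], "spin": 0}, {"delta_pos": [0, 0, 0.002], "spin": 0}, {"delta_pos": [0, 0, 0.002], "spin": 0}, {"delta_pos": [0, 0, 0.002], "spin": 0}, {"delta_pos": [0, 0, 0.002], "spin": 0}]}}

```text
time: 13.43
tcp_pos: [0.5612, -0.0651, 0.1637]
orientation: [-0.541, 0.541, -0.455, 0.455]
contact_force: [-2.8, -0.4, 2.8]
opening: 0.0218
```

Emit:
{"api": "arm_command", "payload": {"commands": [{"delta_pos": [0, 0, 0.001], "spin": 0}, {"delta_pos": [0, 0, 0.001], "spin": 0}, {"delta_pos": [0, 0, 0.001], "spin": 0}]}}

```text
time: 13.68
tcp_pos: [0.5641, -0.0646, 0.1637]
orientation: [-0.541, 0.541, -0.455, 0.455]
contact_force: [-3.1, 1.1, 2.5]
opening: 0.0215
```

Emit:
{"api": "arm_command", "payload": {"commands": [{"delta_pos": [0, 0, 0.0005], "spin": 0}, {"delta_pos": [0, 0, 0.0005], "spin": 0}]}}

```text
time: 13.85
tcp_pos: [0.5651, -0.0645, 0.1637]
orientation: [0.541, -0.541, 0.455, -0.455]
contact_force: [0.4, -0.2, -0.7]
opening: 0.0218
```

Emit:
{"api": "arm_command", "payload": {"commands": [{"delta_pos": [0, 0, 0.0005], "spin": 0}, {"delta_pos": [0, 0, 0.0005], "spin": 0}]}}

```text
time: 14.02
tcp_pos: [0.5661, -0.0643, 0.1636]
orientation: [0.541, -0.541, 0.455, -0.455]
contact_force: [-1.0, 0.2, 0.4]
opening: 0.0221
```

Upward force fell from 2.5 N to about 0, so the die has dropped in. I'll press down a little to seat it and check that the wall stops it.

Emit:
{"api": "arm_command", "payload": {"commands": [{"delta_pos": [0, 0.001, 0], "spin": 0}, {"delta_pos": [0, 0.001, 0], "spin": 0}, {"delta_pos": [0, 0, 0], "spin": 0}, {"delta_pos": [0, 0, 0], "spin": 0}]}}

```text
time: 14.35
tcp_pos: [0.5662, -0.0643, 0.1618]
orientation: [0.541, -0.541, 0.455, -0.455]
contact_force: [0.2, -0.3, 2.3]
opening: 0.0218
```

```bash
python3 snap.py w9; python3 rel.py w9 .074 .5673 -.0626
```

```text
14.35 [ 0.5662 -0.0643  0.1618] [ 0.5412 -0.5409  0.4551 -0.4554] [ 0.18 -0.33  2.26] 0.02176226219500574 0.002328186871896253
pocket [ 0.56831307 -0.06238834  0.03072719] 0.002476181505523156 119
die [ 0.56641716 -0.06266763] 0.00042732061325629527 100 tcp [ 0.56616156 -0.06430185  0.1618324 ]
die-tcp in tool [-1.56645748e-03  1.43343327e-07  5.31237325e-04]
pocket-die in tool (x right.., z fwd) [4.89640355e-05 8.95618291e-07 1.91573984e-03]
bed z med 0.07248334688413857
```

View pics/w9.png

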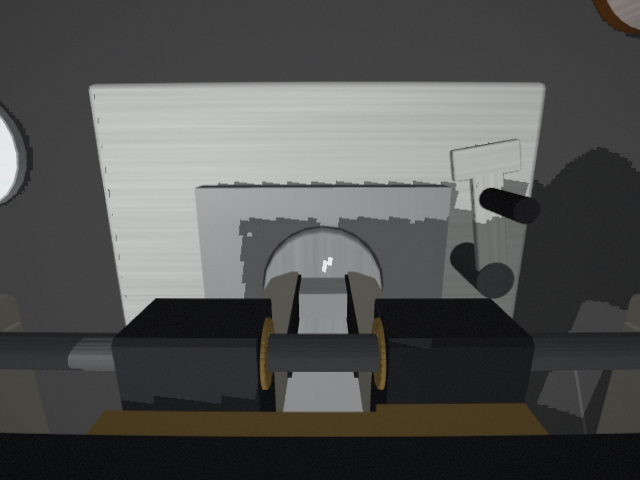

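Bed depth reads 1.8 mm below its rest height. It would be about 5.5 mm if the die were still riding on top, so the die is seated. Now I'll unload and release.

Emit:
{"api": "arm_command", "payload": {"commands": [{"delta_pos": [0, -0.0016, 0], "spin": 0}, {"delta_pos": [0, 0, 0], "spin": 0}, {"delta_pos": [0, 0, 0], "spin": 0}]}}

```text
time: 14.65
tcp_pos: [0.5661, -0.0643, 0.1635]
orientation: [0.541, -0.541, 0.455, -0.455]
contact_force: [0.5, -0.4, 1.0]
opening: 0.0216
```

Emit:
{"api": "arm_command", "payload": {"commands": [{"delta_pos": [0, 0, 0], "spin": 0}, {"delta_pos": [0, 0, 0], "spin": 0}, {"delta_pos": [0, 0, 0], "spin": 0}, {"delta_pos": [0, 0, 0], "spin": 0}, {"delta_pos": [0, 0, 0], "spin": 0}, {"delta_pos": [0, 0, 0], "spin": 0}, {"delta_pos": [0, 0, 0], "spin": 0}], "jaw": -0.1}}

```text
time: 15.23
tcp_pos: [0.566, -0.0644, 0.1633]
orientation: [-0.541, 0.541, -0.455, 0.455]
contact_force: [0.3, -0.0, 0.6]
opening: 0.0416
```

Emit:
{"api": "arm_command", "payload": {"commands": [{"delta_pos": [0, -0.01, 0], "spin": 0}, {"delta_pos": [0, -0.03, 0], "spin": 0}, {"delta_pos": [0, -0.04, 0], "spin": 0}, {"delta_pos": [0, -0.02, -0.03], "spin": 0}, {"delta_pos": [0, 0, -0.04], "spin": 0}, {"delta_pos": [0, 0, 0], "spin": 0}, {"delta_pos": [0, 0, 0], "spin": 0}, {"delta_pos": [0, 0, 0], "spin": 0}]}}

```text
time: 15.9
tcp_pos: [0.4973, -0.0764, 0.2641]
orientation: [0.541, -0.541, 0.455, -0.456]
contact_force: [0.4, 0.3, 0.1]
opening: 0.0416
```

```bash
python3 snap.py w10
python3 - <<'E'
from h import *
f=np.load("pics/w10.npz");p,d,T=f["p"],f["d"],f["T"];C=cloud("wrist",d,T)
def med(x,y):
    u,v=proj("wrist",[x,y,.08],T)[0].astype(int);return np.median(C[v-2:v+3,u-2:u+3].reshape(-1,3),0)
c=np.array([.5675,-.0627]);ex=np.array([.9848,.1736]);ey=np.array([-.1736,.9848])
for dx,dy in[(24,0),(-22,0),(0,22),(0,-22),(40,0),(-40,0),(0,45),(0,-42),(0,0)]:
    q=c+(dx*ex+dy*ey)/1000;print(dx,dy,med(*q).round(4))
z=C[...,2]
m=(z>.103)&(z<.125)&(C[...,0]>.58)&(C[...,1]<-.1);B=C[m];print("pin top?",m.sum(),B.mean(0),np.median(B[B[:,2]>.113],0))
m=(z>.08)&(z<.094)&(C[...,0]>.54)&(C[...,1]<-.1);m=cv2.morphologyEx(m.astype(np.uint8),cv2.MORPH_OPEN,np.ones((3,3)))>0;B=C[m];print("arm",m.sum(),B.mean(0),cv2.minAreaRect((B[:,:2]*1000).astype(np.float32)))
E
```

```text
15.9 [ 0.4973 -0.0764  0.2641] [ 0.5412 -0.5407  0.4549 -0.4558] [0.39 0.3  0.08] 0.04157216950398236 0.038074146323661885
24 0 [ 0.5913 -0.0583  0.0785]
-22 0 [ 0.546 -0.066  0.078]
0 22 [ 0.5637 -0.0407  0.0783]
0 -22 [ 0.5719 -0.0838  0.0783]
40 0 [ 0.6077 -0.0554  0.0743]
-40 0 [ 0.5277 -0.0692  0.0739]
0 45 [ 0.5598 -0.017   0.0745]
0 -42 [ 0.5753 -0.1043  0.0744]
0 0 [ 0.5681 -0.0622  0.0982]
pin top? 357 [ 0.62515168 -0.12764267  0.11340865] [ 0.62590775 -0.12833829  0.11534422]
arm 2775 [ 0.61924141 -0.13009646  0.08538225] ((614.2175903320312, -132.30050659179688), (73.4527816772461, 30.70961570739746), 18.848539352416992)
```

View pics/w10.png

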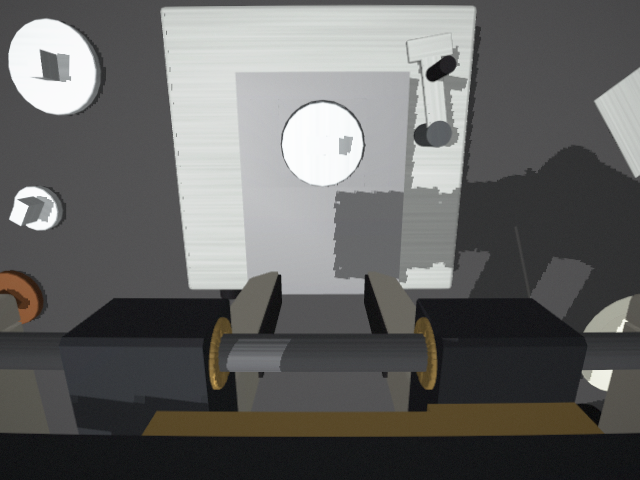

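The wrist view at 15.9 s shows the die in the pocket (322,143). Its rim is 4 mm above the bed at all four sides, so it's seated flat. The keeper pin is at (441,67) and the pivot at (437,133). Next I'll position above the pin with the jaws tangential to its path.

Emit:
{"api": "arm_command", "payload": {"commands": [{"delta_pos": [0.0187, 0, 0.0295], "spin": 0}, {"delta_pos": [0.0187, 0, 0.0295], "spin": 0}, {"delta_pos": [0.0187, 0, 0.0295], "spin": 0}, {"delta_pos": [0.0187, 0, 0.0295], "spin": 0}, {"delta_pos": [0, 0.027, 0], "spin": -0.077}, {"delta_pos": [0, 0.02, 0], "spin": -0.077}, {"delta_pos": [0, 0, 0], "spin": 0}, {"delta_pos": [0, 0, 0], "spin": 0}, {"delta_pos": [0, 0, 0], "spin": 0}]}}

```text
time: 16.7
tcp_pos: [0.6267, -0.1297, 0.2171]
orientation: [0.574, -0.574, 0.413, -0.413]
contact_force: [-0.8, 0.3, 0.2]
opening: 0.0417
```

```bash
python3 snap.py w11
python3 - <<'E'
from h import *
f=np.load("pics/w11.npz");p,d,T=f["p"],f["d"],f["T"];C=cloud("wrist",d,T)
z=C[...,2];v,u=np.mgrid[:480,:640]
m=(z>.1)&(z<.122)&(C[...,0]>.58)&(C[...,1]<-.1)&(v<330);B=C[m];print("pin?",m.sum(),B.mean(0) if m.any() else 0)
for P in([.6263,-.1281,.116],[.5884,-.1411,.086]):print(proj("wrist",P,T))
E
```

```text
16.7 [ 0.6267 -0.1297  0.2171] [ 0.5741 -0.574   0.4127 -0.4131] [-0.75  0.27  0.16] 0.04168962352014402 0.03382702029374402
pin? 387 [ 0.62776365 -0.12809244  0.11235729]
[[322.13076606 278.47371308]]
[[322.60036169 318.36697798]]
```

View pics/w11.png

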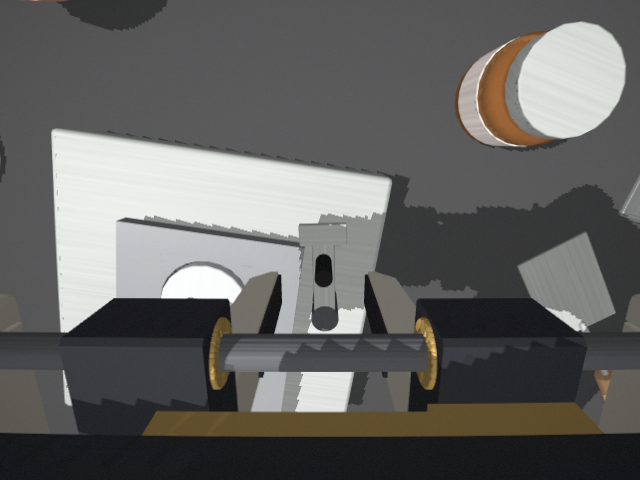

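Pin (323,268) sits between the fingers and the arm lines up vertically in the image. Descending, then a light grip.

Emit:
{"api": "arm_command", "payload": {"commands": [{"delta_pos": [0, 0.02, 0], "spin": 0}, {"delta_pos": [0, 0.015, 0], "spin": 0}, {"delta_pos": [0, 0.005, 0], "spin": 0}, {"delta_pos": [0, 0, 0], "spin": 0}]}}

```text
time: 17.08
tcp_pos: [0.6257, -0.1296, 0.1762]
orientation: [-0.574, 0.574, -0.413, 0.412]
contact_force: [-0.7, 1.5, -0.1]
opening: 0.0418
```

Emit:
{"api": "arm_command", "payload": {"commands": [{"delta_pos": [0, 0, 0], "spin": 0}, {"delta_pos": [0, 0, 0], "spin": 0}, {"delta_pos": [0, 0, 0], "spin": 0}, {"delta_pos": [0, 0, 0], "spin": 0}, {"delta_pos": [0, 0, 0], "spin": 0}, {"delta_pos": [0, 0, 0], "spin": 0}, {"delta_pos": [0, 0, 0], "spin": 0}, {"delta_pos": [0, 0, 0], "spin": 0}], "jaw": -1, "force": 3}}

```text
time: 17.75
tcp_pos: [0.6263, -0.1299, 0.1769]
orientation: [0.575, -0.574, 0.412, -0.413]
contact_force: [0.4, -0.7, 2.8]
opening: 0.0097
```

Emit:
{"api": "arm_command", "payload": {"commands": [{"delta_pos": [-0.004, 0, -0.0002], "spin": -0.1}, {"delta_pos": [-0.004, 0, -0.0002], "spin": -0.1}, {"delta_pos": [-0.004, 0, -0.0002], "spin": -0.1}, {"delta_pos": [-0.004, 0, -0.0002], "spin": -0.1}]}}

```text
time: 18.08
tcp_pos: [0.6183, -0.1164, 0.1769]
orientation: [-0.645, 0.646, -0.288, 0.289]
contact_force: [-0.9, -1.6, 3.3]
opening: 0.0096
```

```bash
python3 -c "
from h import *
s=ctrl.sense();print(s['contact_force'],s['moment'],s['opening'],s['tcp_pos'])"
```

```text
[-0.86871166 -1.57679336  3.3255885 ] [-0.42737293  0.26897567 -0.01812501] 0.009600233558456593 [ 0.61827805 -0.11638676  0.17685344]
```

Emit:
{"api": "arm_command", "payload": {"commands": [{"delta_pos": [-0.004, -0.001, -0.0002], "spin": -0.1}, {"delta_pos": [-0.004, 0, -0.0002], "spin": -0.1}, {"delta_pos": [-0.004, 0, -0.0002], "spin": -0.1}, {"delta_pos": [-0.004, 0, -0.0002], "spin": -0.1}]}}

```text
time: 18.42
tcp_pos: [0.6051, -0.1067, 0.177]
orientation: [-0.69, 0.69, -0.154, 0.154]
contact_force: [0.0, -2.4, -1.3]
opening: 0.0099
```

Emit:
{"api": "arm_command", "payload": {"commands": [{"delta_pos": [-0.004, 0, -0.0002], "spin": -0.1}, {"delta_pos": [-0.004, 0, -0.0002], "spin": -0.1}, {"delta_pos": [-0.004, 0, -0.0002], "spin": -0.1}]}}

```text
time: 18.67
tcp_pos: [0.5936, -0.1033, 0.177]
orientation: [-0.705, 0.706, -0.05, 0.049]
contact_force: [1.3, -3.2, -1.8]
opening: 0.0099
```

Emit:
{"api": "arm_command", "payload": {"commands": [{"delta_pos": [-0.004, 0, -0.0002], "spin": -0.1}, {"delta_pos": [-0.004, 0, -0.0002], "spin": -0.1}]}}

```text
time: 18.83
tcp_pos: [0.5856, -0.103, 0.177]
orientation: [-0.707, 0.707, 0.021, -0.021]
contact_force: [1.6, -2.4, -0.4]
opening: 0.0097
```

Emit:
{"api": "arm_command", "payload": {"commands": [{"delta_pos": [-0.002, 0, -0.0001], "spin": -0.05}, {"delta_pos": [-0.002, 0, 0], "spin": -0.05}]}}

```text
time: 19.0
tcp_pos: [0.5817, -0.1034, 0.177]
orientation: [-0.705, 0.705, 0.056, -0.056]
contact_force: [1.1, -2.3, -0.8]
opening: 0.01
```

Emit:
{"api": "arm_command", "payload": {"commands": [{"delta_pos": [-0.001, 0, 0], "spin": -0.016}, {"delta_pos": [0, 0, 0], "spin": 0}]}}

```text
time: 19.17
tcp_pos: [0.5808, -0.1035, 0.177]
orientation: [-0.704, 0.705, 0.06, -0.06]
contact_force: [0.7, -1.8, -2.6]
opening: 0.0098
```

```bash
python3 snap.py w12
```

```text
19.1667 [ 0.5808 -0.1035  0.177 ] [-0.7044  0.7047  0.0603 -0.0603] [ 0.7  -1.76 -2.6 ] 0.0097790630331646 0.042045558358654284
```

View pics/w12.png

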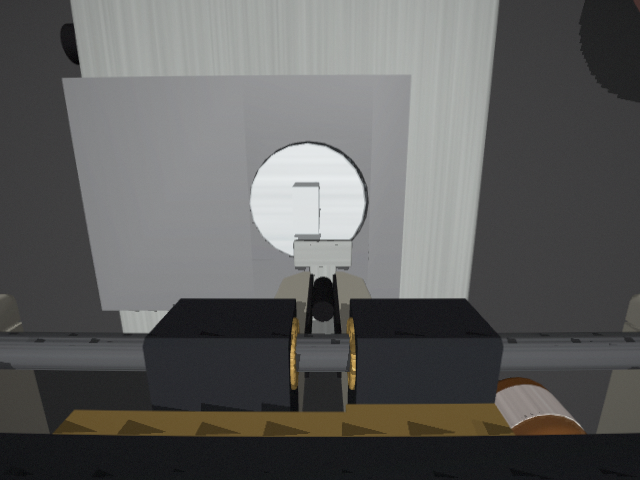

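Emit:
{"api": "arm_command", "payload": {"commands": [{"delta_pos": [-0.001, 0, 0], "spin": -0.01}, {"delta_pos": [0, 0, 0], "spin": 0}]}}

```text
time: 19.38
tcp_pos: [0.5806, -0.1033, 0.1774]
orientation: [-0.704, 0.704, 0.064, -0.063]
contact_force: [5.6, -1.0, -4.0]
opening: 0.0096
```

Emit:
{"api": "arm_command", "payload": {"commands": [{"delta_pos": [-0.001, 0, 0], "spin": 0}, {"delta_pos": [0, 0, 0], "spin": 0}]}}

```text
time: 19.55
tcp_pos: [0.5797, -0.1034, 0.1774]
orientation: [0.704, -0.704, -0.064, 0.063]
contact_force: [5.9, -1.8, -5.0]
opening: 0.0114
```

Emit:
{"api": "arm_command", "payload": {"commands": [{"delta_pos": [0, 0, 0], "spin": 0}, {"delta_pos": [0, 0, 0], "spin": 0}, {"delta_pos": [0, 0, 0], "spin": 0}, {"delta_pos": [0, 0, 0], "spin": 0}, {"delta_pos": [0, 0, 0], "spin": 0}, {"delta_pos": [0, 0, 0], "spin": 0}], "jaw": -0.3}}

```text
time: 20.05
tcp_pos: [0.5789, -0.1035, 0.1774]
orientation: [0.704, -0.704, -0.064, 0.064]
contact_force: [0.6, 0.1, 0.2]
opening: 0.0328
```

Emit:
{"api": "arm_command", "payload": {"commands": [{"delta_pos": [0, -0.02, 0], "spin": 0}, {"delta_pos": [0, -0.03, 0], "spin": 0}, {"delta_pos": [0, -0.04, 0], "spin": 0}, {"delta_pos": [0, -0.02, -0.03], "spin": 0}, {"delta_pos": [0, 0, -0.04], "spin": 0}, {"delta_pos": [0, 0, 0], "spin": 0}, {"delta_pos": [0, 0, 0], "spin": 0}, {"delta_pos": [0, 0, 0], "spin": 0}]}}

```text
time: 20.72
tcp_pos: [0.5913, -0.1724, 0.2867]
orientation: [0.705, -0.704, -0.063, 0.064]
contact_force: [0.2, -0.2, 0.3]
opening: 0.0327
```

```bash
python3 snap.py w13
python3 - <<'E'
from h import *
f=np.load("pics/w13.npz");p,d,T=f["p"],f["d"],f["T"];C=cloud("wrist",d,T)
z=C[...,2]
m=(z>.109)&(z<.122)&(C[...,0]>.54)&(C[...,0]<.64)&(C[...,1]<-.07)&(C[...,1]>-.17);B=C[m];print("pin",m.sum(),np.median(B,0))
def med(x,y):
    u,v=proj("wrist",[x,y,.08],T)[0].astype(int);return np.median(C[v-2:v+3,u-2:u+3].reshape(-1,3),0)
c=np.array([.5675,-.0627]);ex=np.array([.9848,.1736]);ey=np.array([-.1736,.9848])
for dx,dy in[(23,0),(-23,0),(0,23),(40,0),(-40,0),(0,45)]:
    print(dx,dy,med(*(c+(dx*ex+dy*ey)/1000)).round(4))
v,u=np.mgrid[:480,:640]
m=(z>.0815)&(z<.0935)&(C[...,0]>.54)&(C[...,0]<.62)&(C[...,1]<-.085)&(C[...,1]>-.16)
m=cv2.morphologyEx(m.astype(np.uint8),cv2.MORPH_OPEN,np.ones((3,3)))>0;B=C[m];print("arm",m.sum(),cv2.minAreaRect((B[:,:2]*1000).astype(np.float32)))
p2,d2=ctrl.read_camera("top");cv2.imwrite("pics/top1.png",cv2.resize(p2[170:310,100:450],None,fx=2.2,fy=2.2)[:,:,::-1])
E
```

```text
20.7167 [ 0.5913 -0.1724  0.2867] [ 0.7046 -0.7039 -0.0633  0.0639] [ 0.15 -0.23  0.34] 0.032696825436887546 0.020980849152904806
pin 167 [ 0.58158418 -0.10310799  0.11528299]
23 0 [ 0.5895 -0.058   0.0782]
-23 0 [ 0.5442 -0.0661  0.0782]
0 23 [ 0.5628 -0.0393  0.0785]
40 0 [ 0.6072 -0.0541  0.0744]
-40 0 [ 0.5271 -0.0688  0.0743]
0 45 [ 0.5588 -0.0169  0.0745]
arm 1606 ((580.6030883789062, -117.610107421875), (30.747838973999023, 66.63485717773438), 3.2363245487213135)
```

View pics/w13.png

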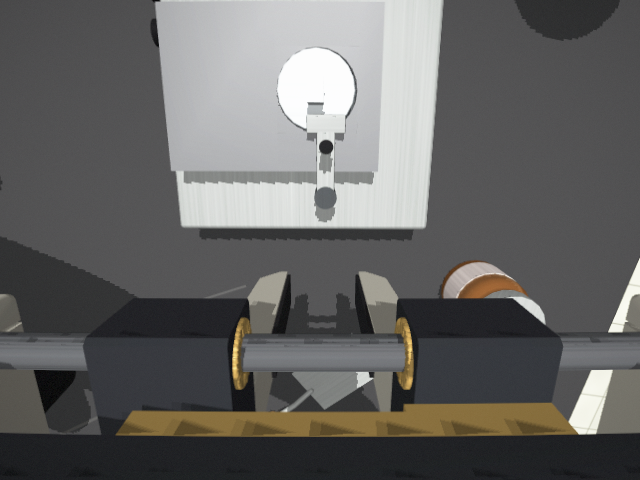

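View pics/top1.png

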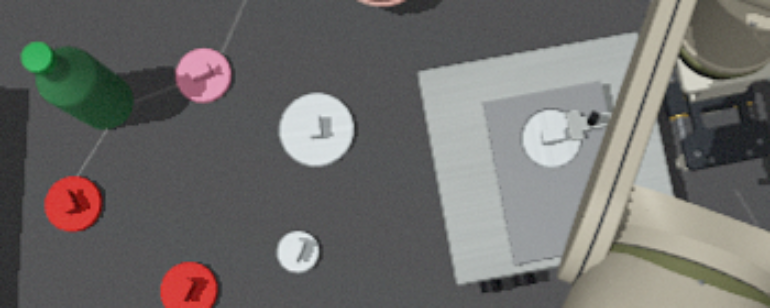

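```bash
python3 -c "
from plant import ctrl
print(ctrl.hand_in(), ctrl.sense()['time'])"
```

```text
the job is handed in; nothing more can be done
the job is handed in; nothing more can be done
```

The middle die is seated in the press pocket and the keeper is fully over its rim. I handed the job in at about 21 s of the 72 s allowed.

- **Grasp:** I took the die by its bar, closing on the bar's ends rather than its sides. Closing on the sides would have brought the gripper body within about 3 mm of the bottle.
- **Slide:** I laid the die on the bare front of the bed and slid it back with about 3 N of downward force. The largest sideways force I read was about 3 N. The upward force fell from 2.5 N to about zero when the die reached the pocket.
- **Seating check:** After I let go, depth readings put the rim 4 mm above the bed at every point measured, so it lies flat.
- **Keeper check:** I swung it by its pin to the end stop, where I felt about 6 N. The last pictures show the arm square to the bed with its T-end over the rim, and the die still flat.
- **Other objects:** The last top picture shows the other two silver dies, the bottle, and the pink and two red look-alikes where they were. The arm or the crop hid the rest, but I moved nothing near those things.

Three readings disagreed:
- **Camera offset:** The top and wrist cameras differed by about 5 mm sideways, so I guided the fit by the wrist view alone.
- **Seating force:** It read about 0.7 N higher than the bed spring predicts. The bed height in the depth picture settled that the die was down.
- **Vertical force at the pin:** It read up to about 5 N while I gripped and pushed the pin, which I put down to rubbing. It returned to zero on release.

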